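Screw a new filter cartridge into its deep housing

ROBOT

A 6-joint arm with a two-finger parallel gripper is mounted at the origin on a cart in front of the work surface, level with it; the furniture and walls round the work are solid. World frame = base frame: x ahead of the robot, y to its left, z up, the work surface at z = 0. Lengths are in mm, angles in rad, forces in N, time in s.
With the tool pointing down it reaches from about 375 to 925 mm from the base axis. Payload 5.7 kg.
Tool frame: the origin (TCP) lies between the finger pads; the fingertips stand 11 mm ahead of it and the grasp point (between the pads) lies 8 mm behind it; z points along the fingers, y is the direction in which the jaws open and shut (so a half turn about z gives the same grasp; the last joint's range is limited). The gripper opens to 88 mm and grips with 3 to 60 N. Pads are 20 mm wide; open, the fingers measure 115 mm over their backs; the gripper's body (75 mm by 178 mm) begins 61 mm behind the grasp point.
Start: joints at [1.117, 0.359, 1.51, -0, 1.272, -0.115], TCP at [199.403, 565.86, 197.123] pointing down, gripper open.
Joint ranges: [-2.97, 2.97], [-1.01, 2.36], [0.21, 2.38], [-0.96, 4.11], [0.2, 2.71], [-2.98, 2.98]. Speed limits (rad/s): [2.39, 2.39, 3.14, 3.14, 3.14, 3.14].

INTERFACE

Orientations are given as a 3x3 rotation matrix whose columns are the frame's x, y, z axes.
In Python, from station import status, optics, workorder, find_in gives the robot as it stands.
- The arm moves only by the tool jog_arm, never from a script. Its argument "rows" is a list of rows, each a list of 3 entries, a list of its own where there are three numbers: the turn, a rotation vector about the tool's x, y, z in rad, then the shift along the tool's x, y, z in m, then the opening, from 0 (shut) to 1 (fully open). In form: [[[ax, ay, az], [tx, ty, tz], gripper], ...]. A call has 1 to 10 rows; each row is the pose to reach, as a shift and turn from the pose measured when the call began, along the tool's axes at that moment; what a row does not reach only later rows make up. A row lasts 1/8 s, in which the tool goes at most 62.5 mm and 10.7 degrees, less where a joint would pass 70% of its speed; a pose out of reach is approached as far as the arm can. A call with a gripper value outside its range is refused whole. The fingers move at their own pace and stop on an object; "squeeze" is the grip in N (left out, the last holds). Time passes only in rows, so rows that repeat a pose let the fingers close. It gives the time, the measured TCP pose, the force and the opening at its end, in the units of the state.
- status.state(): the state, without advancing time (a new reading comes with each control period).
- optics.snapshot(name): name is "scene" or "top"; returns (picture, depth): 400x640x3 uint8, red, green, blue; 400x640 float32, mm along the optical axis (not along the pixel's ray), 0 where there is no reading.
- optics.calibration(name): a dict with "fx", "fy", "cx", "cy" (pixels), "eye" and "rotation" of the camera in the world. Camera axes: x right, y down, z forward; pixel columns grow to the right and rows downward; lengths in mm; the calibration is good to about 2 mm. A picture is of the moment at which its call begins. calibration takes no time and is no camera call.
- workorder.finish_job(): hands the job in, once; it reports no verdict.
Trained networks look in the newest picture that a camera, given by its name, has taken for a name from the list of things; names that differ only in an ending like _2 or _b are one class to them, and where a whole thing is asked for, a point or a joint stands for the part that bears it (a point fixed in the world has none). Each returns a list of dicts, best first, with "conf" (0 to 1); they miss things now and then, are a little off and sometimes report something else, mostly with a low value. They report only what shows in the picture. A call takes as long as a camera call.
- find_in(camera, name): "rect" ([left, top, width, height] in pixels, round what is visible of it).
The state is a dict: "time": time; "joint_positions": joint angles; "joint_velocities": joint speeds; "joint_torque": joint torques, N m; "tcp_pos": TCP position; "tcp_rot": TCP orientation; "wrist_force": force on the tool from outside, world axes, zero at the start; "wrist_torque": the same for the moment, N m; "opening": finger opening in mm.
Only numpy, scipy, OpenCV 4.12 (cv2) and the standard library are available. Lean on these libraries where they do the work, as an engineer would, in place of code of your own. Each camera call takes 0.05 s, during which the arm holds its last target.

TASK

Fit the new water filter for the steriliser: take the filter cartridge from the white board by the grip bar on its head, lower it upright into the deep filter housing and start its thread by feel in the seat at the bottom, pressing only lightly so the plastic thread is not crossed or forced. Then screw it in clockwise until its head is fully home on the rim and hand-tight, not overtightened, let go, and leave the other things where they are.

Things in the scene. Friction and masses are not known exactly. Their poses are not given: they have to be found in the camera images.
- housing: filter housing, fixed: ribbed white tube on a bolted steel foot 112x116 mm, hose stubs along its y. Origin under its centre. Rim 105 mm high, 69 mm across; bore 46 mm wide. Deep inside is the seat: a cone from 45 down to 36 mm above the worktop leads into a 3-start right-hand thread, lead 24 mm, top at 35 mm. The seat lies up to 3.5 mm off centre and the thread starts at any angle: feel for both.
- housing_mouth (a point): centre of the housing's open mouth, on the plane of its flat rim, 105 mm above the worktop; z up. Home, the cartridge's head disc rests on this rim.
- cartridge: loose filter cartridge, about 0.16 kg, 134 mm tall, upright on a white board 8 mm thick. Origin at the middle of its lower tip, z up. From the tip: spigot 26 mm wide and 26 mm long with three thread lugs 3 mm up (34 mm over them), ringed body 38 mm wide, plug 42 mm wide with two seals, head disc 66 mm wide and 6 mm thick with its underside at 88 mm, flat grip bar on top.
- cartridge_grip (a point): where to hold the cartridge: a point on its axis in the grip bar, 118 mm above its tip, 24 mm above the head's top face and 30 mm above the head's underside. The bar is 12 mm thick along this x, 42 mm long along y and ends 16 mm higher. Turned the wrong way under a light press of 3 to 5 N, the lugs climb and then drop about 7 mm into the thread's start (every third of a turn).
- cartridge_head (a point): centre of the underside of the head disc, 88 mm above the tip. Lugs resting on the thread: head 7 to 15 mm above the rim. Clockwise from above, each radian lowers it 3.8 mm. Once the head touches the rim (drag about 0.2 N m), up to 0.2 turn more makes it hand-tight: the torque jumps past 0.4 N m. The thread holds itself when released. Pressing hard spoils the plastic thread.
- kidney_dish: steel kidney dish, 91x190x32 mm, loose, behind the housing; origin under its centre. To be left alone.
- pot_cream: round pot with a tan lid, 62 mm wide and 35 mm high, loose, behind the white board; origin under its centre. To be left alone.
- gauze_pack: flat white paper pack, 55x75x12 mm, loose, to the right of the housing; origin under its centre. To be left alone.

How it is judged:
By the outcome, as a careful person would: the job done as asked, in the order asked, and still so for the second after the job is handed in, with the robot touching nothing.
It also fails if it takes over 64 s, if anything falls off the work surface, if the arm or the gripper's body presses on something with over 40 N, if the wrist force passes 120 N, or if a joint passes its speed limit or range.

## Working session

There is one attempt and no reset: what is moved stays moved. The work goes in short steps, Python scripts to look and compute and a tool call to move; the robot and the scene stay as the last step left them, time stands still between calls to the robot, and variables do not carry over. Pictures are saved under pics/ and viewed, and the job is handed in when it is done.

Besides the shell and the picture viewer there is one more tool, called after "Emit:" as a command line: name --argument value ..., lists and objects as JSON in quotes. jog_arm: Moves the arm, as the interface text tells. Its arguments: {"type":"object","properties":{"rows":{"type":"array","items":{"type":"array"}},"squeeze":{"type":"number"}},"required":["rows"]}

```bash
ls; mkdir -p pics
cat > h.py <<'E'
import numpy as np, cv2
from station import status, optics, workorder, find_in
np.set_printoptions(precision=4,suppress=True)
def snap(cam,name):
    p,d=optics.snapshot(cam); cv2.imwrite(f'pics/{name}.png',p[:,:,::-1]); np.save(f'pics/{name}_d.npy',d); return p,d
def cloud(cam,d):
    c=optics.calibration(cam); R=np.array(c['rotation']); e=np.array(c['eye'])
    v,u=np.mgrid[0:d.shape[0],0:d.shape[1]]
    P=np.stack([(u-c['cx'])/c['fx']*d,(v-c['cy'])/c['fy']*d,d],-1)@R.T+e
    P[d==0]=np.nan; return P
E
python3 - <<'E'
from h import *
print(status.state())
for c in('scene','top'):
    p,d=snap(c,c+'0'); print(c,optics.calibration(c))
    for n in('housing','cartridge','kidney_dish','pot_cream','gauze_pack'):
        print(n,[(r['rect'],round(r['conf'],2)) for r in find_in(c,n)][:2])
print(status.state()['time'])
E
```

```text
pics
{'time': 0.0, 'joint_positions': array([ 1.1169,  0.3595,  1.5114,  0.    ,  1.2725, -0.1151]), 'joint_velocities': array([-0.001 , -0.    , -0.0009, -0.0006,  0.0017,  0.0004]), 'joint_torque': array([ -0.0014, -51.5351, -27.0737,   0.0672,   0.0347,  -0.0001]), 'tcp_pos': array([199.0989, 565.2357, 196.3178]), 'tcp_rot': array([[-0.9431,  0.3324, -0.0008],
       [ 0.3324,  0.9431, -0.0016],
       [ 0.0002, -0.0018, -1.    ]]), 'wrist_force': array([ 0.8173,  0.0419, -0.1025]), 'wrist_torque': array([-0.0004,  0.0649, -0.0111]), 'opening': 87.58425815716026}
scene {'fx': 394.3400733636896, 'fy': 394.3400733636896, 'cx': 322.5623721858538, 'cy': 202.02162572011693, 'eye': array([ 247.9764, -606.5813,  669.8502]), 'rotation': array([[ 0.8761, -0.3098,  0.3695],
       [-0.4817, -0.5981,  0.6406],
       [ 0.0225, -0.7391, -0.6732]])}
housing [([257.8, 235.7, 61.3, 68.7], 0.64)]
cartridge [([220.7, 141.1, 28.3, 51.0], 0.59)]
kidney_dish [([338.1, 204.4, 68.0, 53.3], 0.96)]
pot_cream [([282.1, 155.9, 23.4, 21.5], 0.57)]
gauze_pack [([310.4, 346.1, 48.1, 49.3], 0.78), ([258.1, 234.7, 61.4, 69.4], 0.56)]
top {'fx': 481.124265695743, 'fy': 481.124265695743, 'cx': 318.9175135698037, 'cy': 199.92971903279215, 'eye': array([ 379.822 ,  -83.1436, 1301.5947]), 'rotation': array([[ 0.0254, -0.9925,  0.1197],
       [-0.9996, -0.024 ,  0.0135],
       [-0.0105, -0.12  , -0.9927]])}
housing [([319.0, 212.7, 53.3, 51.9], 0.94)]
cartridge [([215.5, 217.5, 21.3, 24.0], 0.83)]
kidney_dish [([305.2, 146.5, 69.8, 32.0], 0.74), ([319.1, 218.1, 53.2, 49.4], 0.65)]
pot_cream [([217.4, 159.9, 24.7, 23.7], 0.73)]
gauze_pack [([406.4, 229.2, 32.6, 25.0], 0.62), ([322.6, 214.6, 47.7, 50.7], 0.49)]
0.6
```

Run:
```python
import cv2,numpy as np
a=cv2.imread('pics/scene0.png')[120:320,180:440];b=cv2.imread('pics/top0.png')[130:290,150:450]
cv2.imwrite('pics/z1.png',cv2.resize(a,None,fx=3,fy=3,interpolation=2));cv2.imwrite('pics/z2.png',cv2.resize(b,None,fx=2.6,fy=2.6,interpolation=2))
```

```text
(no output)
```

View pics/z1.png

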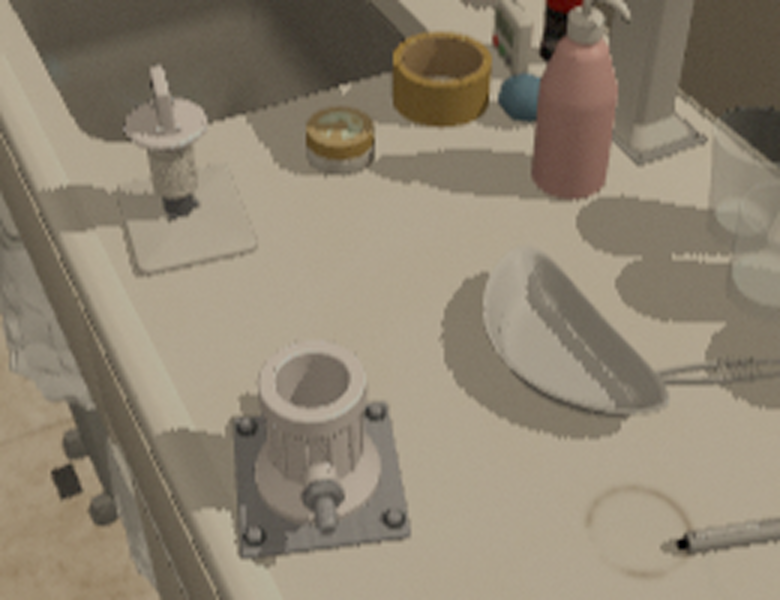

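View pics/z2.png

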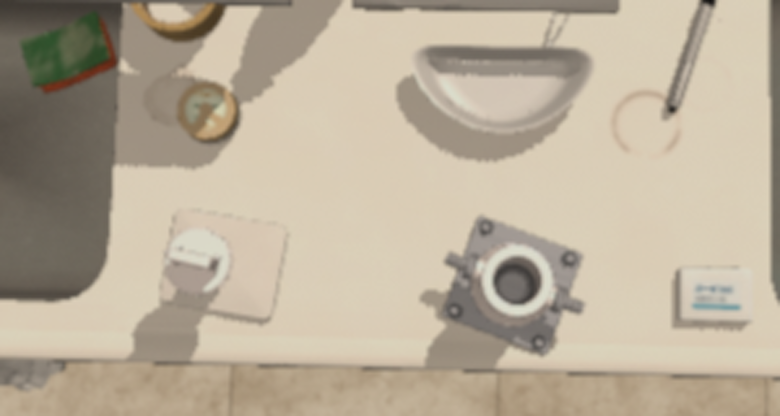

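```bash
cat > m.py <<'E'
from h import *
import sys
def circ(P):
    A=np.c_[2*P,np.ones(len(P))];s=np.linalg.lstsq(A,(P**2).sum(1),rcond=None)[0];return s[:2],np.sqrt(s[2]+s[:2]@s[:2])
if __name__=='__main__':
  for c in('top','scene'):
    P=cloud(c,np.load(f'pics/{c}0_d.npy'))
    rt=(310,205,70,65) if c=='top' else (250,228,75,80)
    r=(208,208,36,40) if c=='top' else (215,135,40,62)
    for nm,(x,y,w,h),(lo,hi) in(('rim',rt,(99,111)),('head',r,(97,107)),('bar',r,(134,148))):
        Q=P[y:y+h,x:x+w].reshape(-1,3);Q=Q[(Q[:,2]>lo)&(Q[:,2]<hi)]
        if len(Q)<4: print(c,nm,len(Q));continue
        bx=cv2.minAreaRect(Q[:,:2].astype(np.float32));en=cv2.minEnclosingCircle(Q[:,:2].astype(np.float32))
        cv,U=np.linalg.eigh(np.cov(Q[:,:2].T))
        print(c,nm,len(Q),'z',np.median(Q[:,2]),'mean',Q.mean(0),'rect',bx,'circ',en,'axis',U[:,1],np.degrees(np.arctan2(U[1,1],U[0,1])))
E
python3 m.py
```

```text
top rim 331 z 105.11270779185134 mean [ 433.1995 -140.9906  105.0807] rect ((432.2711181640625, -141.40296936035156), (67.00315856933594, 64.64376068115234), 0.9194640517234802) circ ((432.88018798828125, -141.3353729248047), 34.332855224609375) axis [-0.8794  0.4761] 151.5720700122315
top head 430 z 101.88210903214781 mean [444.5331 164.0528 101.8523] rect ((444.7333984375, 165.3571014404297), (62.90165328979492, 64.65237426757812), 1.5079740285873413) circ ((445.1725158691406, 166.0523681640625), 33.56480026245117) axis [-0.9855  0.1695] 170.24071827823764
top bar 86 z 141.52458515002013 mean [444.6317 164.872  141.5232] rect ((444.52294921875, 164.65614318847656), (40.383243560791016, 11.71486759185791), 77.51337432861328) circ ((445.137451171875, 164.41372680664062), 20.37946891784668) axis [0.1947 0.9809] 78.7705505520742
scene rim 502 z 103.51442811887262 mean [ 431.4823 -146.0348  103.2756] rect ((432.3052673339844, -145.06484985351562), (68.19283294677734, 66.27779388427734), 67.29216766357422) circ ((432.4232482910156, -144.07974243164062), 35.22072982788086) axis [0.4328 0.9015] 64.35486611877772
scene head 314 z 100.0534539832787 mean [442.6564 158.0094 100.2949] rect ((443.5699462890625, 161.97100830078125), (63.759483337402344, 63.31563186645508), 20.40283966064453) circ ((445.18023681640625, 162.9541015625), 34.775821685791016) axis [-0.9833  0.1821] 169.50773857145927
scene bar 61 z 139.34980450299645 mean [443.8107 160.2595 139.1842] rect ((444.6759033203125, 163.8066864013672), (40.95820236206055, 11.960315704345703), 77.8581314086914) circ ((445.5121154785156, 163.62680053710938), 20.640899658203125) axis [0.2195 0.9756] 77.31919231828671
```

Both pictures agree. In top, the cartridge head is at about (225,229), the bar lies roughly along y, the housing mouth is at about (346,238), and the pot and dish are clear of the path. Next I'll move above the cartridge.

```bash
cat > go.py <<'E'
from h import *
from scipy.spatial.transform import Rotation as Ro
def plan(pos,yaw_deg,ax_tip=(0,0)):
    """target TCP, yaw of jaw axis y, pointing down -> rotvec, shift(m) in tool axes"""
    s=status.state();R=np.array(s['tcp_rot']);p=np.array(s['tcp_pos'])
    a=np.radians(yaw_deg);y=np.array([np.cos(a),np.sin(a),0]);z=np.array([0,0,-1.]);T=np.c_[np.cross(y,z),y,z]
    print('rot',Ro.from_matrix(R.T@T).as_rotvec(),'shift m',R.T@(np.array(pos)-p)/1000)
def st():
    s=status.state();R=s['tcp_rot'];print('t',s['time'],'p',s['tcp_pos'],'yaw',np.degrees(np.arctan2(R[1,1],R[0,1])),'z',R[:,2],'q',s['joint_positions'],'F',s['wrist_force'],'M',s['wrist_torque'],'op',s['opening'])
if __name__=='__main__':
    import sys
    a=list(map(float,sys.argv[1:]));st()
    if a: plan(a[:3],a[3])
E
python3 go.py 444.8 164.5 170 -12
```

```text
t 0.6 p [199.4245 565.881  197.1572] yaw 70.58686087085081 z [-0. -0. -1.] q [ 1.1169  0.3588  1.5104  0.      1.2725 -0.1151] F [-0.5524  0.4243 -0.3598] M [-0.0461 -0.0321  0.0033] op 87.78497209283395
rot [-0.0001  0.      1.4414] shift m [-0.3648 -0.297   0.0272]
```

Emit:
jog_arm --rows '[[[0,0,0.18],[-0.04,-0.033,0],1],[[0,0,0.36],[-0.085,-0.07,0],1],[[0,0,0.54],[-0.13,-0.106,0],1],[[0,0,0.72],[-0.178,-0.145,0],1],[[0,0,0.9],[-0.225,-0.183,0],1],[[0,0,1.08],[-0.272,-0.221,0.005],1],[[0,0,1.26],[-0.318,-0.259,0.01],1],[[0,0,1.44],[-0.365,-0.297,0.02],1],[[0,0,1.441],[-0.365,-0.297,0.027],1],[[0,0,1.441],[-0.365,-0.297,0.027],1]]'

```text
time: 1.85
tcp_pos: [444.1, 164.4, 169.6]
tcp_rot: [[0.207, 0.978, -0.002], [0.978, -0.207, 0.0], [-0.0, -0.002, -1.0]]
wrist_force: [-0.2, -0.9, -0.0]
opening: 87.8
```

```bash
python3 - <<'E'
from h import *
snap('scene','s1');snap('top','t1')
a=cv2.imread('pics/s1.png')[60:240,140:340]
cv2.imwrite('pics/z3.png',cv2.resize(a,None,fx=3,fy=3,interpolation=2))
E
python3 go.py 444.8 164.5 118 -12
```

```text
t 1.95 p [444.1424 165.5126 170.2278] yaw -11.844356307962185 z [-0.0006  0.0003 -1.    ] q [0.2105 0.2071 1.8074 0.0004 1.1276 0.4171] F [-0.224   0.1049 -0.1113] M [-0.0755  0.0507  0.0064] op 87.71840708104352
rot [-0.0006 -0.0001  0.0027] shift m [-0.0009  0.0009  0.0522]
```

View pics/z3.png

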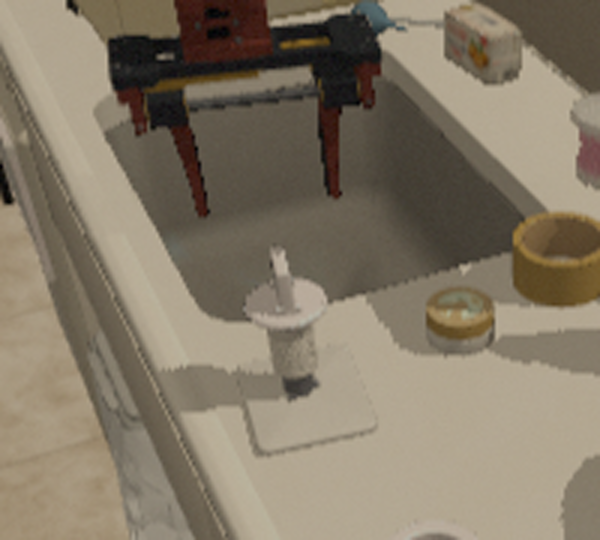

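Run:
```python
from h import *
for n in('scene','top'):
    c=optics.calibration(n);R=np.array(c['rotation'])
    for X in([444,165,159],[404,173,159],[484,157,159],[445,165,142]):
        q=R.T@(np.array(X)-c['eye']);print(n,X,c['fx']*q[0]/q[2]+c['cx'],c['fy']*q[1]/q[2]+c['cy'])
cv2.imwrite('pics/z4.png',cv2.resize(cv2.imread('pics/t1.png')[130:290,100:400],None,fx=2.6,fy=2.6))
```

```text
scene [444, 165, 159] 231.01587606031018 139.403146030506
scene [404, 173, 159] 213.0097345857201 142.06289458769544
scene [484, 157, 159] 248.64423160331143 136.79920152150137
scene [445, 165, 142] 232.39956731351003 145.44466118044943
top [444, 165, 159] 220.45748025262571 228.29097630641218
top [404, 173, 159] 216.25123930055742 245.07191578675005
top [484, 157, 159] 224.62947354104216 211.64666902989583
top [445, 165, 142] 221.98187441853307 228.31015992133712
```

View pics/z4.png

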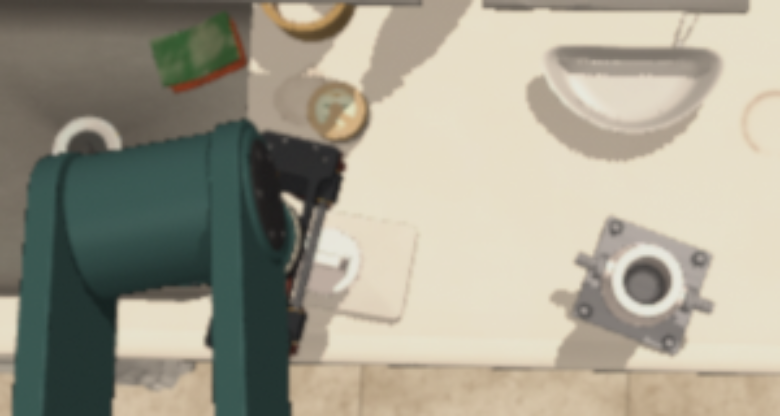

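Run:
```python
from h import *
p=cv2.imread('pics/s1.png');d=np.load('pics/s1_d.npy');P=cloud('scene',d)
for (u0,u1,v0,v1) in((195,215,100,140),(242,262,95,135)):
    Q=P[v0:v1,u0:u1].reshape(-1,3);c=p[v0:v1,u0:u1].reshape(-1,3).astype(int)
    m=(c[:,2]-c[:,1]>40)&(Q[:,2]>100);Q=Q[m];i=np.argsort(Q[:,2])[:12];print(m.sum(),Q[i].round(1))
```

```text
1 [[395.6 163.2 231.1]]
0 []
```

Run:
```python
from h import *
p=cv2.imread('pics/s1.png');d=np.load('pics/s1_d.npy');P=cloud('scene',d)
for v in range(108,136,3):
  for r in((198,214),(244,258)):
    i=range(*r); k=[u for u in i if np.isfinite(P[v,u,0]) and d[v,u]>0 and P[v,u,2]>120]
    print(v,[(u,P[v,u].round(0).tolist(),p[v,u].tolist()) for u in k][:4])
```

```text
108 [(198, [386.0, 166.0, 254.0], [51, 62, 70]), (199, [387.0, 162.0, 255.0], [23, 29, 56]), (200, [389.0, 164.0, 253.0], [23, 28, 56]), (201, [391.0, 162.0, 254.0], [18, 23, 55])]
108 [(247, [485.0, 147.0, 238.0], [20, 23, 25]), (248, [486.0, 144.0, 240.0], [19, 23, 42]), (249, [489.0, 145.0, 239.0], [16, 22, 56]), (250, [490.0, 143.0, 239.0], [15, 22, 57])]
111 [(199, [386.0, 166.0, 246.0], [54, 66, 72]), (200, [388.0, 164.0, 247.0], [22, 27, 55]), (201, [390.0, 165.0, 246.0], [19, 25, 55]), (202, [392.0, 163.0, 247.0], [17, 23, 54])]
111 [(247, [487.0, 156.0, 226.0], [16, 24, 26]), (248, [485.0, 143.0, 233.0], [21, 23, 35]), (249, [488.0, 144.0, 232.0], [26, 32, 66]), (250, [490.0, 143.0, 232.0], [20, 30, 64])]
114 [(201, [389.0, 163.0, 240.0], [25, 34, 59]), (202, [391.0, 163.0, 240.0], [14, 20, 52]), (203, [393.0, 164.0, 239.0], [23, 28, 60]), (204, [395.0, 163.0, 239.0], [11, 24, 58])]
114 [(247, [487.0, 160.0, 217.0], [46, 57, 63]), (248, [486.0, 146.0, 224.0], [21, 25, 25]), (249, [487.0, 143.0, 225.0], [24, 29, 62]), (250, [489.0, 142.0, 225.0], [23, 31, 64])]
117 [(202, [38
[... 991 characters left out ...]
489.0, 142.0, 203.0], [15, 25, 63]), (252, [491.0, 142.0, 202.0], [22, 28, 65])]
126 [(204, [390.0, 166.0, 209.0], [50, 61, 70]), (205, [392.0, 165.0, 209.0], [19, 30, 63]), (206, [394.0, 166.0, 208.0], [23, 28, 64]), (207, [396.0, 165.0, 208.0], [22, 27, 64])]
126 [(251, [487.0, 141.0, 196.0], [58, 71, 85]), (252, [490.0, 142.0, 194.0], [58, 70, 85])]
129 [(205, [391.0, 163.0, 203.0], [18, 30, 54]), (206, [392.0, 162.0, 203.0], [22, 29, 62]), (207, [395.0, 163.0, 202.0], [21, 27, 63]), (208, [397.0, 163.0, 201.0], [19, 24, 59])]
129 []
132 [(206, [391.0, 164.0, 195.0], [46, 60, 70]), (207, [393.0, 162.0, 195.0], [50, 60, 77]), (208, [396.0, 165.0, 193.0], [44, 54, 64])]
132 []
135 []
135 []
```

Run:
```python
from h import *
cv2.imwrite('pics/z5.png',cv2.resize(cv2.imread('pics/s1.png')[85:165,185:285],None,fx=7,fy=7,interpolation=cv2.INTER_NEAREST))
```

```text
(no output)
```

View pics/z5.png

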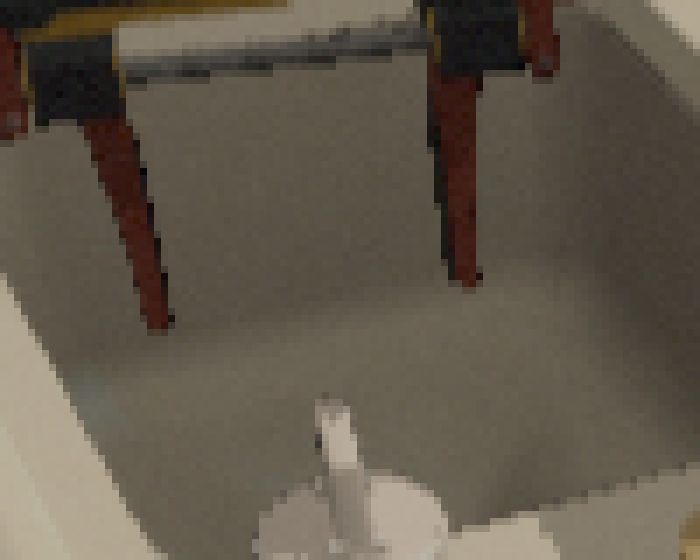

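Emit:
jog_arm --rows '[[[0,0,0],[0,0,0.01],1],[[0,0,0],[0,0,0.02],1],[[0,0,0],[0,0,0.03],1],[[0,0,0],[0,0,0.03],1]]'

```text
time: 2.45
tcp_pos: [443.1, 165.5, 139.1]
tcp_rot: [[0.205, 0.979, -0.003], [0.979, -0.205, -0.0], [-0.001, -0.003, -1.0]]
wrist_force: [-0.4, 0.1, -0.7]
opening: 88.1
```

```bash
python3 - <<'E'
from h import *
snap('scene','s2')
cv2.imwrite('pics/z6.png',cv2.resize(cv2.imread('pics/s2.png')[85:195,185:285],None,fx=5,fy=5,interpolation=cv2.INTER_NEAREST))
P=cloud('scene',np.load('pics/s2_d.npy'));p=cv2.imread('pics/s2.png').astype(int)
m=(p[:,:,2]-p[:,:,1]>22)&(P[:,:,2]>110)
for lo,hi in((195,225),(240,262)):
    mm=m.copy();mm[:,:lo]=0;mm[:,hi:]=0;Q=P[mm];print(Q[np.argsort(Q[:,2])[:8]].round(0))
E
python3 go.py 444.8 164.5 118 -12
```

```text
[[395. 163. 168.]
 [393. 164. 168.]
 [391. 164. 168.]
 [396. 164. 170.]
 [391. 163. 172.]
 [393. 161. 172.]
 [389. 163. 172.]
 [392. 165. 173.]]
[[488. 145. 167.]
 [490. 142. 168.]
 [491. 144. 169.]
 [485. 142. 169.]
 [487. 146. 170.]
 [488. 144. 170.]
 [489. 144. 173.]
 [486. 144. 173.]]
t 2.5 p [443.6248 165.4936 139.6526] yaw -11.828202967497297 z [-0.0019 -0.     -1.    ] q [0.2107 0.2456 1.845  0.0004 1.0528 0.417 ] F [ 0.6797 -0.1175  0.0836] M [-0.1526  0.0804 -0.0208] op 87.73493845853966
rot [-0.0018  0.0004  0.003 ] shift m [-0.0007  0.0014  0.0217]
```

View pics/z6.png

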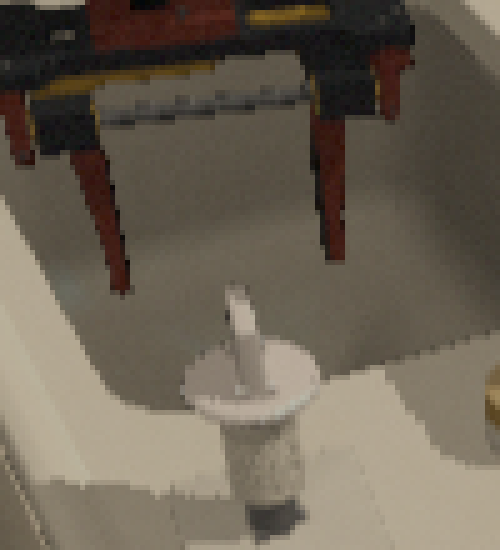

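Emit:
jog_arm --rows '[[[0,0,0],[0,0.001,0.008],1],[[0,0,0],[0,0.001,0.016],1],[[0,0,0],[0,0.001,0.022],1],[[0,0,0],[0,0.001,0.022],1]]'

```text
time: 3.0
tcp_pos: [444.0, 165.1, 117.0]
tcp_rot: [[0.205, 0.979, -0.003], [0.979, -0.205, -0.0], [-0.001, -0.003, -1.0]]
wrist_force: [1.5, 1.1, 1.1]
opening: 88.1
```

Emit:
jog_arm --rows '[[[0,0,0],[0,0,0],0],[[0,0,0],[0,0,0],0],[[0,0,0],[0,0,0],0],[[0,0,0],[0,0,0],0],[[0,0,0],[0,0,0],0],[[0,0,0],[0,0,0],0]]' --squeeze 5

```text
time: 3.75
tcp_pos: [444.0, 165.1, 117.0]
tcp_rot: [[0.205, 0.979, -0.003], [0.979, -0.205, -0.0], [-0.001, -0.003, -1.0]]
wrist_force: [0.5, -0.7, 0.3]
opening: 31.6
```

```bash
python3 - <<'E'
from h import *
snap('scene','s3')
cv2.imwrite('pics/z7.png',cv2.resize(cv2.imread('pics/s3.png')[85:205,185:285],None,fx=5,fy=5,interpolation=cv2.INTER_NEAREST))
E
python3 go.py 444.8 164.5 118 -12
```

```text
t 3.8 p [444.0615 165.1381 117.0375] yaw -11.835011017621941 z [-0.0031 -0.0003 -1.    ] q [0.2098 0.2777 1.8693 0.0004 0.9978 0.4161] F [-0.2617 -0.4929  0.3252] M [-0.1256  0.1071 -0.0624] op 27.316871925996626
rot [-0.003   0.0009  0.0029] shift m [-0.0005  0.0009 -0.001 ]
```

View pics/z7.png

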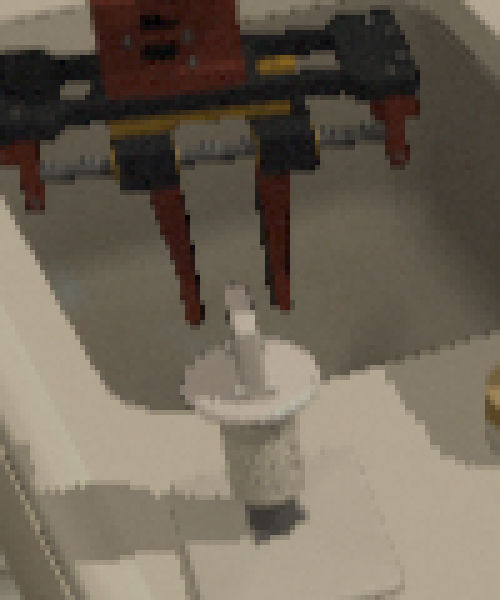

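Run:
```python
from h import *
P=cloud('scene',np.load('pics/s3_d.npy'));p=cv2.imread('pics/s3.png').astype(int)
for v in range(130,152,2):
    print(v,[ (u,*P[v,u].round(0)) for u in (221,223,225)],[ (u,*P[v,u].round(0)) for u in (232,234)],[ (u,*P[v,u].round(0)) for u in (239,241)])
```

```text
130 [(221, np.float64(423.0), np.float64(158.0), np.float64(194.0)), (223, np.float64(575.0), np.float64(787.0), np.float64(-200.0)), (225, np.float64(583.0), np.float64(786.0), np.float64(-202.0))] [(232, np.float64(611.0), np.float64(783.0), np.float64(-208.0)), (234, np.float64(616.0), np.float64(772.0), np.float64(-203.0))] [(239, np.float64(461.0), np.float64(150.0), np.float64(188.0)), (241, np.float64(466.0), np.float64(150.0), np.float64(186.0))]
132 [(221, np.float64(422.0), np.float64(156.0), np.float64(190.0)), (223, np.float64(574.0), np.float64(784.0), np.float64(-207.0)), (225, np.float64(581.0), np.float64(782.0), np.float64(-208.0))] [(232, np.float64(609.0), np.float64(781.0), np.float64(-216.0)), (234, np.float64(616.0), np.float64(775.0), np.float64(-214.0))] [(239, np.float64(461.0), np.float64(149.0), np.float64(183.0)), (241, np.float64(465.0), np.float64(148.0), np.float64(182.0))]
134 [(221, np.float64(422.0), np.float64(158.0), np.float64(184.0)), (223, np.float64(426.0), np.float64(158.0), np.float64(183.0)), (225, np.float64(580.0), np.float64(781.0), np.fl
[... 3235 characters left out ...]
441.0), np.float64(157.0), np.float64(141.0)), (234, np.float64(445.0), np.float64(156.0), np.float64(140.0))] [(239, np.float64(603.0), np.float64(687.0), np.float64(-235.0)), (241, np.float64(609.0), np.float64(680.0), np.float64(-232.0))]
150 [(221, np.float64(536.0), np.float64(709.0), np.float64(-237.0)), (223, np.float64(420.0), np.float64(159.0), np.float64(141.0)), (225, np.float64(549.0), np.float64(696.0), np.float64(-233.0))] [(232, np.float64(439.0), np.float64(151.0), np.float64(140.0)), (234, np.float64(442.0), np.float64(147.0), np.float64(141.0))] [(239, np.float64(599.0), np.float64(675.0), np.float64(-236.0)), (241, np.float64(605.0), np.float64(671.0), np.float64(-235.0))]
```

Emit:
jog_arm --rows '[[[0,0,0],[0,0,0],0],[[0,0,0],[0,0,0],0],[[0,0,0],[0,0,0],0],[[0,0,0],[0,0,0],0]]'

```text
time: 4.3
tcp_pos: [444.0, 165.1, 117.0]
tcp_rot: [[0.205, 0.979, -0.003], [0.979, -0.205, -0.0], [-0.001, -0.003, -1.0]]
wrist_force: [0.3, 0.4, 0.3]
opening: 0.7
```

The gripper closed on nothing. The image depth shows the real fingertips about 27 mm above the reported TCP, where the spec puts them 11 mm below it. I'll trust the picture, reopen, and go down about 36 mm further in careful steps.

Emit:
jog_arm --rows '[[[0,0,0],[0,0,-0.006],1],[[0,0,0],[0,0,-0.006],1],[[0,0,0],[0,0,-0.006],1],[[0,0,0],[0,0,-0.006],1],[[0,0,0],[0,0,-0.006],1],[[0,0,0],[0,0,-0.006],1],[[0,0,0],[0,0,-0.006],1]]'

```text
time: 5.18
tcp_pos: [444.1, 165.1, 123.0]
tcp_rot: [[0.205, 0.979, -0.003], [0.979, -0.205, -0.0], [-0.001, -0.003, -1.0]]
wrist_force: [-0.8, -0.7, -0.4]
opening: 67.2
```

Emit:
jog_arm --rows '[[[0,0,0],[0,0.001,0.008],1],[[0,0,0],[0,0.001,0.016],1],[[0,0,0],[0,0.001,0.024],1],[[0,0,0],[0,0.001,0.03],1],[[0,0,0],[0,0.001,0.03],1]]'

```text
time: 5.8
tcp_pos: [444.4, 164.8, 92.3]
tcp_rot: [[0.205, 0.979, -0.005], [0.979, -0.205, -0.001], [-0.002, -0.004, -1.0]]
wrist_force: [-0.6, -0.4, 1.1]
opening: 87.5
```

```bash
python3 - <<'E'
from h import *
snap('scene','s4')
cv2.imwrite('pics/z8.png',cv2.resize(cv2.imread('pics/s4.png')[85:205,185:285],None,fx=5,fy=5,interpolation=cv2.INTER_NEAREST))
P=cloud('scene',np.load('pics/s4_d.npy'));p=cv2.imread('pics/s4.png').astype(int)
m=(p[:,:,2]-p[:,:,1]>22)&(P[:,:,2]>90)
for lo,hi in((195,225),(240,270)):
    mm=m.copy();mm[:,:lo]=0;mm[:,hi:]=0;Q=P[mm];print(Q[np.argsort(Q[:,2])[:6]].round(0))
E
python3 go.py 444.8 164.5 80 -12
```

```text
[[395. 164. 120.]
 [396. 162. 121.]
 [392. 161. 123.]
 [395. 162. 124.]
 [397. 160. 125.]
 [392. 162. 125.]]
[[490. 143. 120.]
 [488. 143. 120.]
 [489. 146. 122.]
 [493. 143. 122.]
 [490. 142. 123.]
 [491. 143. 125.]]
t 5.85 p [444.7236 164.8684  92.7071] yaw -11.834911335211936 z [-0.0039 -0.0005 -1.    ] q [0.2089 0.3144 1.8934 0.0004 0.9377 0.4152] F [ 0.5569 -0.2037 -0.3053] M [-0.0427  0.0461  0.03  ] op 87.95498478339394
rot [-0.0037  0.0013  0.0029] shift m [-0.0003  0.0002  0.0127]
```

View pics/z8.png

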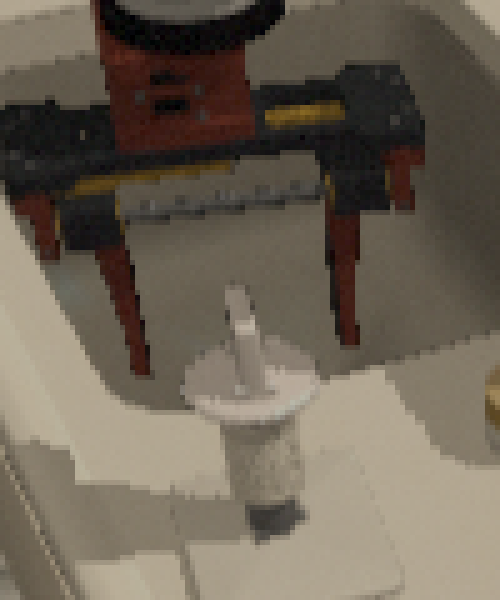

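Emit:
jog_arm --rows '[[[-0.004,0.001,0],[0,0,0.006],1],[[-0.004,0.001,0],[0,0,0.013],1],[[-0.004,0.001,0],[0,0,0.013],1],[[-0.004,0.001,0],[0,0,0.013],0.5],[[-0.004,0.001,0],[0,0,0.013],0.3],[[-0.004,0.001,0],[0,0,0.013],0]]' --squeeze 15

```text
time: 6.6
tcp_pos: [444.9, 164.9, 79.9]
tcp_rot: [[0.205, 0.979, 0.001], [0.979, -0.205, -0.0], [-0.0, 0.001, -1.0]]
wrist_force: [-0.4, -0.4, -0.1]
opening: 61.2
```

Emit:
jog_arm --rows '[[[0,0,0],[0,0,0],0],[[0,0,0],[0,0,0],0],[[0,0,0],[0,0,0],0],[[0,0,0],[0,0,0],0]]'

```text
time: 7.1
tcp_pos: [444.8, 164.9, 79.9]
tcp_rot: [[0.205, 0.979, 0.001], [0.979, -0.205, -0.0], [-0.0, 0.001, -1.0]]
wrist_force: [0.0, -0.5, 0.6]
opening: 20.9
```

Emit:
jog_arm --rows '[[[0,0,0],[0,0,0],0],[[0,0,0],[0,0,0],0],[[0,0,0],[0,0,0],0]]'

```text
time: 7.48
tcp_pos: [444.9, 164.9, 79.8]
tcp_rot: [[0.205, 0.979, 0.001], [0.979, -0.205, -0.0], [-0.0, 0.001, -1.0]]
wrist_force: [-0.1, -0.7, 0.3]
opening: 11.7
```

Emit:
jog_arm --rows '[[[0,0,0],[0,0,0],0],[[0,0,0],[0,0,0],0],[[0,0,0],[0,0,-0.015],0],[[0,0,0],[0,0,-0.05],0],[[0,0,0],[0,0,-0.1],0],[[0,0,0],[0,0,-0.14],0],[[0,0,0],[0,0,-0.14],0]]' --squeeze 40

```text
time: 8.35
tcp_pos: [447.0, 165.5, 222.7]
tcp_rot: [[0.205, 0.979, 0.007], [0.979, -0.205, 0.001], [0.003, 0.006, -1.0]]
wrist_force: [0.6, -0.1, -1.2]
opening: 11.7
```

```bash
python3 - <<'E'
from h import *
snap('scene','s5');snap('top','t5')
a=cv2.imread('pics/s5.png')[20:220,150:350];cv2.imwrite('pics/z9.png',cv2.resize(a,None,fx=3,fy=3,interpolation=2))
E
python3 go.py 433 -142.5 220 20
```

```text
t 8.45 p [444.1531 164.8175 219.2437] yaw -11.834587277466573 z [ 0.     -0.0004 -1.    ] q [ 0.2097  0.1534  1.7412 -0.0004  1.2471  0.4164] F [-0.0306  0.008  -2.2755] M [-0.0383  0.0727 -0.0358] op 11.691752765067738
rot [-0.      0.0004 -0.5556] shift m [-0.3031  0.0521 -0.0006]
```

View pics/z9.png

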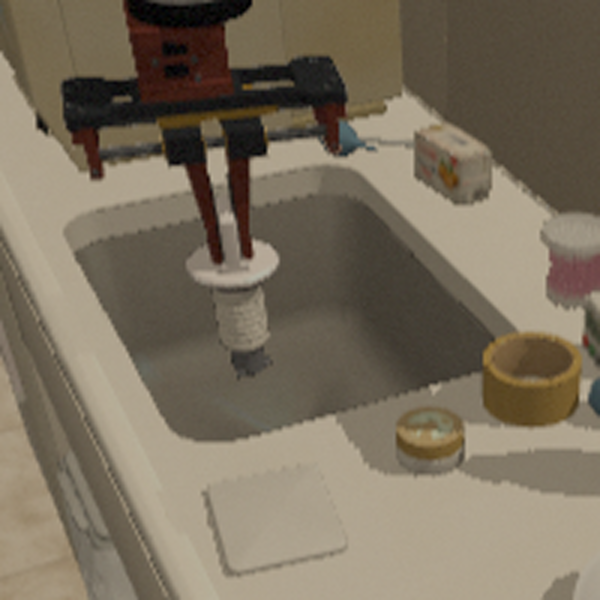

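The cartridge hangs upright in the fingers and the board is empty. Next I'll carry it over the housing.

Emit:
jog_arm --rows '[[[0,0,-0.06],[-0.025,0.004,0],0],[[0,0,-0.12],[-0.06,0.01,0],0],[[0,0,-0.18],[-0.1,0.017,0],0],[[0,0,-0.25],[-0.145,0.025,0],0],[[0,0,-0.32],[-0.19,0.033,0],0],[[0,0,-0.39],[-0.235,0.04,0],0],[[0,0,-0.46],[-0.275,0.047,0],0],[[0,0,-0.52],[-0.302,0.052,0],0],[[0,0,-0.52],[-0.302,0.052,0],0],[[0,0,-0.52],[-0.302,0.052,0],0]]'

```text
time: 9.7
tcp_pos: [432.0, -140.2, 218.0]
tcp_rot: [[-0.307, 0.952, -0.003], [0.952, 0.307, 0.002], [0.002, -0.002, -1.0]]
wrist_force: [0.1, -0.3, -1.7]
opening: 12.0
```

```bash
python3 - <<'E'
from h import *
snap('scene','s6');snap('top','t6')
P=cloud('scene',np.load('pics/s6_d.npy'))
a=cv2.imread('pics/s6.png')[140:320,180:380];cv2.imwrite('pics/z10.png',cv2.resize(a,None,fx=3,fy=3,interpolation=2))
for i in range(2):
  s=status.state();print(s['wrist_force'],s['wrist_torque'])
E
python3 go.py 432.6 -141.9 178 18
```

```text
[ 0.1546  0.0055 -2.2301] [-0.0431 -0.0131  0.0058]
[ 0.1546  0.0055 -2.2301] [-0.0431 -0.0131  0.0058]
t 9.8 p [ 432.5188 -140.1018  218.5945] yaw 17.98188877519129 z [-0.0015  0.0008 -1.    ] q [-0.4654  0.1258  1.7768  0.      1.2407 -0.7793] F [ 0.1546  0.0055 -2.2301] M [-0.0431 -0.0131  0.0058] op 11.987660563322015
rot [-0.0012 -0.0012 -0.0003] shift m [-0.0018 -0.0004  0.0406]
```

View pics/z10.png

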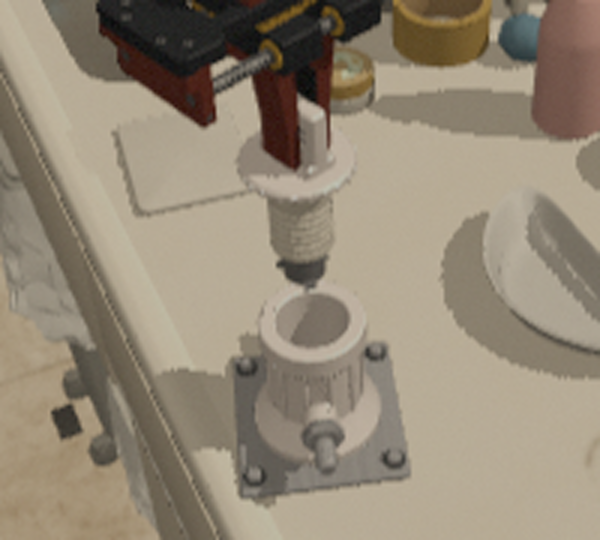

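Run:
```python
from h import *
for c,n in(('scene','s6'),('top','t6')):
    P=cloud(c,np.load(f'pics/{n}_d.npy'));
    m=(abs(P[:,:,0]-432)<40)&(abs(P[:,:,1]+142)<42)
    for lo,hi in((232,246),(99,110)):
        Q=P[m&(P[:,:,2]>lo)&(P[:,:,2]<hi)]
        if len(Q)<10: print(c,lo,len(Q));continue
        q=Q[:,:2].astype(np.float32);print(c,lo,len(Q),np.median(Q[:,2]),cv2.minEnclosingCircle(q),cv2.minAreaRect(q),Q.min(0),Q.max(0))
    for zl in range(150,172,6):
        Q=P[m&(P[:,:,2]>zl)&(P[:,:,2]<zl+6)]
        if c=='scene' and len(Q)>3: print(zl,len(Q),Q[:,:2].mean(0),Q.min(0),Q.max(0))
```

```text
scene 232 589 238.80404146255825 ((431.4375305175781, -141.08538818359375), 33.966983795166016) ((428.8878479003906, -145.7836151123047), (57.24679946899414, 64.84193420410156), 63.58266830444336) [ 397.6614 -174.0816  232.4083] [ 465.2263 -109.4956  245.9962]
scene 99 487 103.55930463636855 ((433.09503173828125, -143.7573699951172), 34.8615837097168) ((432.4089050292969, -144.693359375), (65.8674545288086, 67.41168975830078), 72.35344696044922) [ 398.6265 -178.2715   99.0538] [ 467.2715 -109.8322  106.8928]
150 38 [ 427.7659 -150.0764] [ 418.6164 -157.8064  150.0885] [ 438.7246 -132.0989  155.8442]
156 32 [ 427.2391 -149.6805] [ 418.414  -154.4366  156.1152] [ 439.3559 -139.1194  161.8336]
162 17 [ 426.9398 -150.2028] [ 419.508  -154.42    162.1298] [ 439.4044 -142.359   167.3117]
168 9 [ 425.7614 -152.8258] [ 412.3964 -159.0673  172.3272] [ 441.3327 -136.3458  173.7946]
top 232 7
top 99 14 105.04521761694286 ((415.35321044921875, -115.66883850097656), 11.619836807250977) ((414.78643798828125, -114.84414672851562), (23.23593521118164, 3.842555046081543), 34.49988555908203) [ 405.6637 -122.0822   99.71  ] [ 425.0427 -109.2555  109.9765]
```

Emit:
jog_arm --rows '[[[-0.001,-0.001,0],[-0.0023,0,0.01],0],[[-0.001,-0.001,0],[-0.0023,0,0.025],0],[[-0.001,-0.001,0],[-0.0023,0,0.037],0],[[-0.001,-0.001,0],[-0.0023,0,0.045],0],[[-0.001,-0.001,0],[-0.0023,0,0.053],0],[[-0.001,-0.001,0],[-0.0023,0,0.062],0],[[-0.001,-0.001,0],[-0.0023,0,0.071],0],[[-0.001,-0.001,0],[-0.0023,0,0.08],0],[[-0.001,-0.001,0],[-0.0023,0,0.088],0],[[-0.001,-0.001,0],[-0.0023,0,0.092],0]]'

```text
time: 11.05
tcp_pos: [432.8, -142.1, 126.0]
tcp_rot: [[-0.309, 0.951, -0.001], [0.951, 0.309, 0.0], [0.001, -0.001, -1.0]]
wrist_force: [-0.1, 0.5, -1.5]
opening: 11.9
```

```bash
python3 go.py 433 -142.4 115 18;  python3 - <<'E'
from h import *
snap('scene','s7');print(status.state()['wrist_force'],status.state()['wrist_torque'])
a=cv2.imread('pics/s7.png')[140:320,180:380];cv2.imwrite('pics/z11.png',cv2.resize(a,None,fx=3,fy=3,interpolation=2))
c,P=0,cloud('scene',np.load('pics/s7_d.npy'))
m=(abs(P[:,:,0]-432)<45)&(abs(P[:,:,1]+142)<45)
for lo,hi in((139,149),(99,109)):
        Q=P[m&(P[:,:,2]>lo)&(P[:,:,2]<hi)]
        q=Q[:,:2].astype(np.float32);print(lo,len(Q),np.median(Q[:,2]),cv2.minEnclosingCircle(q),Q.min(0),Q.max(0))
E
```

```text
t 11.05 p [ 432.8471 -142.1017  125.9896] yaw 17.981531209602526 z [-0.0009  0.0005 -1.    ] q [-0.4691  0.2396  1.8975  0.      1.0055 -0.7829] F [-0.0663  0.5065 -1.4571] M [-0.0958 -0.0552  0.0105] op 11.946363121895983
rot [-0.0007 -0.0007 -0.0003] shift m [-0.0003  0.0001  0.011 ]
[-0.4864 -0.1704 -1.8327] [-0.0911  0.0633 -0.0379]
139 466 146.59105701406207 ((432.0126953125, -142.99949645996094), 33.89731216430664) [ 399.3346 -176.4738  140.7483] [ 464.4571 -111.2496  148.9591]
99 398 103.48601289466109 ((432.6493835449219, -144.92498779296875), 34.19114303588867) [ 398.5619 -178.2161   99.0014] [ 466.825  -121.4793  108.7482]
```

View pics/z11.png

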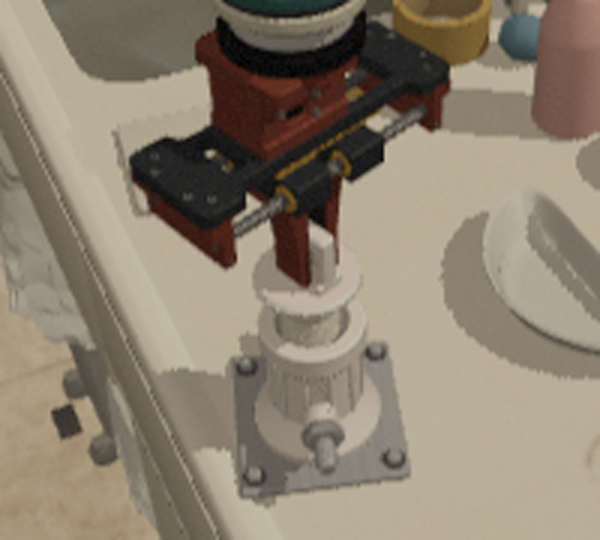

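The head is roughly centred over the mouth and the body is in the bore with no contact force. I'll go down in small steps and feel for contact.

Emit:
jog_arm --rows '[[[0,0,0],[-0.0008,0.0003,0.003],0],[[0,0,0],[-0.0008,0.0003,0.007],0],[[0,0,0],[-0.0008,0.0003,0.01],0],[[0,0,0],[-0.0008,0.0003,0.01],0]]'

```text
time: 11.6
tcp_pos: [433.1, -142.6, 115.6]
tcp_rot: [[-0.309, 0.951, -0.002], [0.951, 0.309, 0.001], [0.001, -0.001, -1.0]]
wrist_force: [0.2, 0.5, -0.9]
opening: 11.8
```

Emit:
jog_arm --rows '[[[0,0,0],[0,0,0.001],0],[[0,0,0],[0,0,0.003],0],[[0,0,0],[0,0,0.003],0]]'

```text
time: 11.98
tcp_pos: [432.9, -142.5, 112.5]
tcp_rot: [[-0.309, 0.951, -0.002], [0.951, 0.309, 0.001], [0.001, -0.001, -1.0]]
wrist_force: [0.1, 0.1, -1.5]
opening: 12.0
```

```bash
python3 go.py 433 -142.4 115 18
```

```text
t 11.975 p [ 432.929  -142.5319  112.4568] yaw 17.98132843505391 z [-0.0018  0.001  -1.    ] q [-0.4698  0.2602  1.9116  0.      0.9718 -0.7837] F [ 0.1346  0.1246 -1.4575] M [-0.078   0.0351 -0.0102] op 11.973697837904382
rot [-0.0014 -0.0015 -0.0003] shift m [ 0.0001  0.0001 -0.0025]
```

Emit:
jog_arm --rows '[[[0,0,0],[0,0,0.001],0],[[0,0,0],[0,0,0.002],0],[[0,0,0],[0,0,0.002],0]]'

```text
time: 12.35
tcp_pos: [432.8, -142.5, 110.4]
tcp_rot: [[-0.309, 0.951, -0.002], [0.951, 0.309, 0.001], [0.002, -0.002, -1.0]]
wrist_force: [-0.2, 1.0, -2.1]
opening: 12.1
```

Emit:
jog_arm --rows '[[[0,0,0],[0,0,0.001],0],[[0,0,0],[0,0,0.002],0],[[0,0,0],[0,0,0.002],0]]'

```text
time: 12.72
tcp_pos: [432.8, -142.5, 108.3]
tcp_rot: [[-0.309, 0.951, -0.002], [0.951, 0.309, 0.001], [0.002, -0.002, -1.0]]
wrist_force: [-0.5, 0.4, -1.3]
opening: 11.8
```

Emit:
jog_arm --rows '[[[0,0,0],[0,0,0.001],0],[[0,0,0],[0,0,0.0015],0],[[0,0,0],[0,0,0.0015],0]]'

```text
time: 13.1
tcp_pos: [432.8, -142.5, 106.7]
tcp_rot: [[-0.309, 0.951, -0.002], [0.951, 0.309, 0.001], [0.002, -0.002, -1.0]]
wrist_force: [0.9, -0.3, -1.9]
opening: 11.7
```

Emit:
jog_arm --rows '[[[0,0,0],[0,0,0.001],0],[[0,0,0],[0,0,0.001],0]]'

```text
time: 13.35
tcp_pos: [432.7, -142.4, 105.7]
tcp_rot: [[-0.309, 0.951, -0.002], [0.951, 0.309, 0.001], [0.002, -0.002, -1.0]]
wrist_force: [-0.4, -0.6, -1.2]
opening: 11.7
```

Emit:
jog_arm --rows '[[[0,0,0],[0,0,0.001],0],[[0,0,0],[0,0,0.001],0]]'

```text
time: 13.6
tcp_pos: [432.6, -142.4, 104.6]
tcp_rot: [[-0.309, 0.951, -0.003], [0.951, 0.309, 0.001], [0.002, -0.002, -1.0]]
wrist_force: [-0.3, 0.2, -1.3]
opening: 12.2
```

Emit:
jog_arm --rows '[[[0,0,0],[0,0,0.001],0],[[0,0,0],[0,0,0.001],0]]'

```text
time: 13.85
tcp_pos: [432.5, -142.3, 103.5]
tcp_rot: [[-0.309, 0.951, -0.003], [0.951, 0.309, 0.001], [0.002, -0.002, -1.0]]
wrist_force: [-0.0, -0.5, -2.0]
opening: 11.9
```

Emit:
jog_arm --rows '[[[0,0,0],[0,0,0.001],0],[[0,0,0],[0,0,0.001],0]]'

```text
time: 14.1
tcp_pos: [432.7, -142.4, 103.0]
tcp_rot: [[-0.309, 0.951, -0.002], [0.951, 0.309, 0.001], [0.002, -0.002, -1.0]]
wrist_force: [-0.6, 0.7, 5.4]
opening: 12.1
```

Emit:
jog_arm --rows '[[[0,0,0],[0,0,0.001],0],[[0,0,0],[0,0,0.001],0]]'

```text
time: 14.35
tcp_pos: [432.8, -142.5, 102.8]
tcp_rot: [[-0.309, 0.951, -0.002], [0.951, 0.309, 0.001], [0.002, -0.002, -1.0]]
wrist_force: [-2.9, 1.5, 9.1]
opening: 11.9
```

```bash
python3 go.py 433 -142.4 115 18
```

```text
t 14.35 p [ 432.8229 -142.4953  102.8407] yaw 17.98572349869242 z [-0.002  0.001 -1.   ] q [-0.4698  0.2747  1.9222 -0.0001  0.9469 -0.7837] F [-2.9406  1.507   9.101 ] M [ 0.0855  0.6807 -0.0446] op 11.928672883571661
rot [-0.0016 -0.0015 -0.0003] shift m [ 0.0001  0.0002 -0.0122]
```

Emit:
jog_arm --rows '[[[0,0,0],[0,0,0.0003],0],[[0,0,-0.04],[0,0,0.0003],0],[[0,0,-0.08],[0,0,0.0003],0]]'

```text
time: 14.72
tcp_pos: [432.1, -142.3, 103.0]
tcp_rot: [[-0.385, 0.923, -0.003], [0.923, 0.385, 0.001], [0.002, -0.003, -1.0]]
wrist_force: [-3.3, 1.1, 9.5]
opening: 11.4
```

Emit:
jog_arm --rows '[[[0,0,-0.04],[0,0,0.0003],0],[[0,0,-0.08],[0,0,0.0003],0]]'

```text
time: 14.98
tcp_pos: [431.9, -142.2, 103.3]
tcp_rot: [[-0.458, 0.889, -0.003], [0.889, 0.458, 0.001], [0.003, -0.002, -1.0]]
wrist_force: [-2.2, 0.6, 8.4]
opening: 12.2
```

```bash
python3 go.py 433 -142.4 115 18
```

```text
t 14.975 p [ 431.9256 -142.1917  103.3043] yaw 27.286356401614295 z [-0.0035  0.0014 -1.    ] q [-0.4698  0.2736  1.9224 -0.0004  0.9494 -0.9458] F [-2.1802  0.644   8.379 ] M [ 0.1479  0.6493 -0.1662] op 12.181355693831188
rot [-0.0027 -0.0026  0.1621] shift m [-0.0006  0.0008 -0.0117]
```

Emit:
jog_arm --rows '[[[-0.002,-0.002,-0.04],[0,0,-0.0005],0],[[-0.002,-0.002,-0.08],[0,0,-0.0005],0]]'

```text
time: 15.22
tcp_pos: [431.8, -142.1, 103.9]
tcp_rot: [[-0.529, 0.849, -0.001], [0.849, 0.529, 0.001], [0.001, -0.0, -1.0]]
wrist_force: [-0.3, 0.1, 0.7]
opening: 12.1
```

Emit:
jog_arm --rows '[[[0,0,-0.04],[0,0,-0.0003],0],[[0,0,-0.08],[0,0,-0.0003],0]]'

```text
time: 15.48
tcp_pos: [431.7, -142.1, 104.2]
tcp_rot: [[-0.596, 0.803, -0.001], [0.803, 0.596, 0.001], [0.001, -0.0, -1.0]]
wrist_force: [-0.2, 0.8, -0.5]
opening: 11.8
```

```bash
python3 go.py 433 -142.4 115 18
```

```text
t 15.475 p [ 431.7457 -142.1171  104.1521] yaw 36.60006955584619 z [-0.0009  0.0007 -1.    ] q [-0.4704  0.2706  1.9241  0.0003  0.948  -1.1093] F [-0.2353  0.7629 -0.4854] M [ 0.0348  0.0709 -0.0039] op 11.833815333067221
rot [-0.0004 -0.001   0.3246] shift m [-0.001   0.0008 -0.0108]
```

Emit:
jog_arm --rows '[[[0,0,-0.04],[0,0,0.0003],0],[[0,0,-0.08],[0,0,0.0003],0]]'

```text
time: 15.72
tcp_pos: [431.8, -142.1, 104.1]
tcp_rot: [[-0.659, 0.752, -0.001], [0.752, 0.659, 0.001], [0.001, -0.0, -1.0]]
wrist_force: [-1.0, -0.3, 3.1]
opening: 12.0
```

Emit:
jog_arm --rows '[[[0,0,-0.04],[0,0,0.0003],0],[[0,0,-0.08],[0,0,0.0003],0]]'

```text
time: 15.98
tcp_pos: [432.4, -142.7, 104.1]
tcp_rot: [[-0.718, 0.696, 0.0], [0.696, 0.718, -0.0], [-0.001, -0.0, -1.0]]
wrist_force: [0.4, -1.5, -0.0]
opening: 12.1
```

Emit:
jog_arm --rows '[[[0,0,-0.04],[0,0,0.0003],0],[[0,0,-0.08],[0,0,0.0003],0]]'

```text
time: 16.23
tcp_pos: [432.3, -142.8, 103.9]
tcp_rot: [[-0.772, 0.635, 0.0], [0.635, 0.772, -0.001], [-0.001, -0.0, -1.0]]
wrist_force: [-0.3, -0.6, -1.1]
opening: 12.0
```

The press force has gone, so the lugs have probably dropped off the ramp. I'll test by lowering.

Emit:
jog_arm --rows '[[[0,0,0],[0,0,0.0008],0],[[0,0,0],[0,0,0.0008],0]]'

```text
time: 16.48
tcp_pos: [432.0, -142.6, 102.9]
tcp_rot: [[-0.772, 0.636, -0.0], [0.636, 0.772, -0.0], [0.0, -0.0, -1.0]]
wrist_force: [-1.0, 0.9, -1.3]
opening: 11.6
```

Emit:
jog_arm --rows '[[[0,0,0],[0,0,0.0008],0],[[0,0,0],[0,0,0.0008],0]]'

```text
time: 16.73
tcp_pos: [431.8, -142.4, 101.9]
tcp_rot: [[-0.772, 0.636, -0.001], [0.636, 0.772, 0.0], [0.001, -0.0, -1.0]]
wrist_force: [0.6, 0.5, -2.0]
opening: 11.9
```

```bash
python3 go.py 433 -142.4 115 18
```

```text
t 16.725 p [ 431.7888 -142.397   101.8798] yaw 50.52355904361555 z [-0.0007  0.0001 -1.    ] q [-0.4705  0.2741  1.9266 -0.0003  0.9416 -1.3521] F [ 0.5927  0.52   -1.9755] M [0.1482 0.1411 0.0622] op 11.93936464877653
rot [-0.0005 -0.0005  0.5676] shift m [-0.0009  0.0008 -0.0131]
```

Emit:
jog_arm --rows '[[[0,0,0],[0,0,0.001],0],[[0,0,0],[0,0,0.0015],0],[[0,0,0],[0,0,0.0015],0]]'

```text
time: 17.1
tcp_pos: [431.8, -142.3, 100.4]
tcp_rot: [[-0.772, 0.636, -0.001], [0.636, 0.772, 0.0], [0.001, -0.0, -1.0]]
wrist_force: [-1.0, 1.6, -0.9]
opening: 11.9
```

Emit:
jog_arm --rows '[[[0,0,0],[0,0,0.001],0],[[0,0,0],[0,0,0.001],0]]'

```text
time: 17.35
tcp_pos: [431.8, -142.3, 99.3]
tcp_rot: [[-0.772, 0.636, -0.001], [0.636, 0.772, 0.0], [0.001, -0.0, -1.0]]
wrist_force: [0.2, 1.1, -0.0]
opening: 11.6
```

Emit:
jog_arm --rows '[[[0,0,0],[0,0,0.0007],0],[[0,0,0],[0,0,0.0007],0]]'

```text
time: 17.6
tcp_pos: [432.1, -142.6, 98.5]
tcp_rot: [[-0.772, 0.636, -0.0], [0.636, 0.772, -0.0], [0.0, -0.0, -1.0]]
wrist_force: [0.8, -0.5, -3.4]
opening: 11.5
```

Emit:
jog_arm --rows '[[[0,0,0],[0,0,0.0006],0],[[0,0,0],[0,0,0.0006],0]]'

```text
time: 17.85
tcp_pos: [432.1, -142.6, 97.8]
tcp_rot: [[-0.772, 0.636, -0.0], [0.636, 0.772, -0.0], [0.0, -0.0, -1.0]]
wrist_force: [0.3, 0.6, -2.1]
opening: 11.6
```

Emit:
jog_arm --rows '[[[0,0,0],[0,0,0.0006],0],[[0,0,0],[0,0,0.0006],0]]'

```text
time: 18.1
tcp_pos: [432.2, -142.7, 97.4]
tcp_rot: [[-0.772, 0.636, -0.0], [0.636, 0.772, -0.0], [-0.0, -0.0, -1.0]]
wrist_force: [-0.4, -0.1, 0.2]
opening: 11.7
```

Emit:
jog_arm --rows '[[[0,0,0],[0,0,0.0005],0],[[0,0,0],[0,0,0.0005],0]]'

```text
time: 18.35
tcp_pos: [432.3, -142.7, 97.2]
tcp_rot: [[-0.772, 0.636, 0.0], [0.636, 0.772, -0.0], [-0.0, -0.0, -1.0]]
wrist_force: [-0.4, 1.7, 5.3]
opening: 11.6
```

Emit:
jog_arm --rows '[[[0,0,0],[0,0,0.0005],0],[[0,0,0],[0,0,0.0005],0]]'

```text
time: 18.6
tcp_pos: [432.3, -142.8, 97.1]
tcp_rot: [[-0.772, 0.636, 0.0], [0.636, 0.772, -0.001], [-0.001, -0.0, -1.0]]
wrist_force: [-2.4, 0.5, 7.3]
opening: 12.1
```

The lugs are in the thread start: a 7 mm drop, head 8.5 mm above the rim. Now I'll screw clockwise, matching the lead.

Emit:
jog_arm --rows '[[[0,0,0.06],[0,0,0],0],[[0,0,0.12],[0,0,0.0002],0],[[0,0,0.18],[0,0,0.0005],0],[[0,0,0.24],[0,0,0.0007],0],[[0,0,0.3],[0,0,0.001],0]]'

```text
time: 19.23
tcp_pos: [432.6, -142.4, 96.1]
tcp_rot: [[-0.548, 0.837, 0.001], [0.837, 0.548, 0.0], [-0.0, 0.001, -1.0]]
wrist_force: [-0.1, 2.5, 3.1]
opening: 11.3
```

```bash
python3 go.py 433 -142.4 115 18
```

```text
t 19.225 p [ 432.6088 -142.365    96.1394] yaw 33.20250822653918 z [ 0.0009  0.0001 -1.    ] q [-0.4702  0.2832  1.9324  0.0006  0.9253 -1.0501] F [-0.1134  2.5127  3.0773] M [ 0.4864 -0.0158  0.0033] op 11.250241006013509
rot [0.0009 0.0003 0.2653] shift m [-0.0003  0.0003 -0.0189]
```

Emit:
jog_arm --rows '[[[0,0,0.07],[0,0,0.0002],0],[[0,0,0.14],[0,0,0.0004],0],[[0,0,0.21],[0,0,0.0007],0],[[0,0,0.28],[0,0,0.001],0],[[0,0,0.35],[0,0,0.0012],0],[[0,0,0.42],[0,0,0.0015],0],[[0,0,0.49],[0,0,0.0018],0],[[0,0,0.56],[0,0,0.002],0]]'

```text
time: 20.23
tcp_pos: [432.4, -142.0, 94.1]
tcp_rot: [[-0.017, 1.0, 0.001], [1.0, 0.017, 0.001], [0.001, 0.001, -1.0]]
wrist_force: [-0.6, 1.9, 1.6]
opening: 12.0
```

```bash
python3 go.py 433 -142.4 115 18
```

```text
t 20.225 p [ 432.3934 -142.0341   94.0676] yaw 0.9844360837608696 z [ 0.0006  0.0006 -1.    ] q [-0.4701  0.2863  1.9348  0.001   0.9203 -0.4879] F [-0.6347  1.8823  1.6124] M [0.2865 0.2102 0.015 ] op 11.981193082984179
rot [ 0.0007 -0.0005 -0.297 ] shift m [-0.0004  0.0006 -0.0209]
```

Emit:
jog_arm --rows '[[[0,0,0.07],[0,0,0.0002],0],[[0,0,0.14],[0,0,0.0005],0],[[0,0,0.21],[0,0,0.0007],0],[[0,0,0.28],[0,0,0.001],0],[[0,0,0.35],[0,0,0.0013],0],[[0,0,0.42],[0,0,0.0015],0],[[0,0,0.49],[0,0,0.0018],0],[[0,0,0.56],[0,0,0.0021],0]]'

```text
time: 21.22
tcp_pos: [432.0, -141.8, 91.7]
tcp_rot: [[0.518, 0.855, -0.0], [0.855, -0.518, 0.001], [0.001, -0.001, -1.0]]
wrist_force: [-0.8, 0.4, -0.9]
opening: 11.5
```

Emit:
jog_arm --rows '[[[0,0,0.07],[0,0,0.0002],0],[[0,0,0.14],[0,0,0.0005],0],[[0,0,0.21],[0,0,0.0007],0],[[0,0,0.28],[0,0,0.001],0],[[0,0,0.35],[0,0,0.0013],0],[[0,0,0.42],[0,0,0.0015],0],[[0,0,0.49],[0,0,0.0018],0],[[0,0,0.56],[0,0,0.0021],0]]'

```text
time: 22.22
tcp_pos: [431.7, -141.7, 89.2]
tcp_rot: [[0.895, 0.447, -0.001], [0.447, -0.895, 0.001], [0.0, -0.001, -1.0]]
wrist_force: [-0.8, 0.2, -1.1]
opening: 12.2
```

```bash
python3 go.py 433 -142.4 115 18
```

```text
t 22.225 p [ 431.7364 -141.6933   89.2184] yaw -63.45208290351429 z [-0.0006  0.0013 -1.    ] q [-0.4701  0.2937  1.9403  0.0011  0.9087  0.6367] F [-0.7579  0.1685 -1.083 ] M [0.0673 0.2621 0.0443] op 12.20472900421413
rot [-0.0011 -0.001  -1.4216] shift m [ 0.0008  0.0012 -0.0258]
```

Emit:
jog_arm --rows '[[[0,0,0.06],[0,0,0.0001],0],[[0,0,0.12],[0,0,0.0003],0]]'

```text
time: 22.48
tcp_pos: [431.9, -141.3, 89.1]
tcp_rot: [[0.942, 0.335, -0.0], [0.335, -0.942, 0.002], [0.0, -0.002, -1.0]]
wrist_force: [-0.9, 4.0, 6.7]
opening: 11.6
```

```bash
python3 go.py
python3 - <<'E'
from h import *
snap('scene','s8')
a=cv2.imread('pics/s8.png')[160:320,200:380];cv2.imwrite('pics/z12.png',cv2.resize(a,None,fx=4,fy=3.5,interpolation=2))
E
```

```text
t 22.475 p [ 431.8966 -141.2541   89.0706] yaw -70.43795314499805 z [-0.0003  0.002  -1.    ] q [-0.4697  0.294   1.9404  0.002   0.9084  0.7584] F [-0.8712  3.9945  6.7413] M [0.5617 0.4232 0.1605] op 11.632047206909515
```

View pics/z12.png

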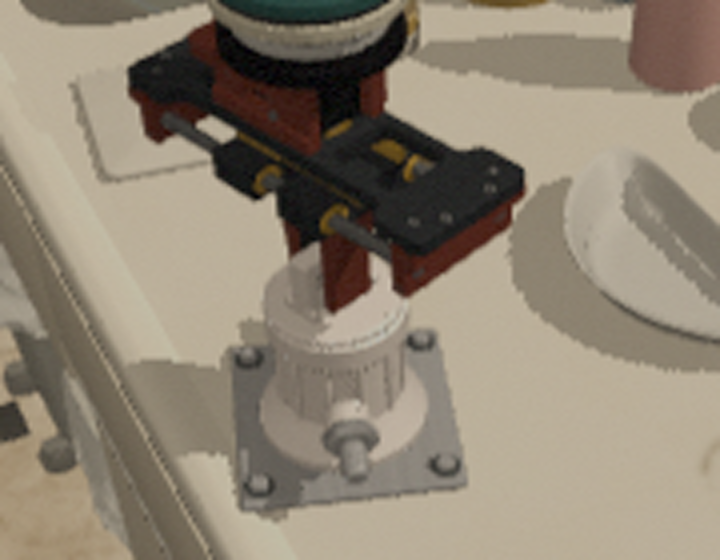

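The head has reached the rim (drag about 0.16 N m). I'll keep tightening in small steps while watching the torque.

Emit:
jog_arm --rows '[[[0,0,0.05],[0,0,-0.0001],0],[[0,0,0.1],[0,0,-0.0001],0]]'

```text
time: 22.78
tcp_pos: [431.8, -141.0, 89.1]
tcp_rot: [[0.972, 0.235, -0.0], [0.235, -0.972, 0.002], [0.0, -0.002, -1.0]]
wrist_force: [-0.7, 2.5, 1.5]
opening: 11.7
```

```bash
python3 go.py
```

```text
t 22.775 p [ 431.834  -140.9805   89.1062] yaw -76.39544630737763 z [-0.0004  0.0023 -1.    ] q [-0.4695  0.2938  1.9406  0.0024  0.9086  0.8624] F [-0.6745  2.4875  1.4914] M [0.258  0.3889 0.0921] op 11.659525624440436
```

Emit:
jog_arm --rows '[[[0,0,0.05],[0,0,0],0],[[0,0,0.1],[0,0,0],0]]'

```text
time: 23.02
tcp_pos: [431.8, -140.7, 89.1]
tcp_rot: [[0.991, 0.136, -0.001], [0.136, -0.991, 0.003], [-0.0, -0.003, -1.0]]
wrist_force: [-0.6, 1.9, 3.4]
opening: 11.9
```

```bash
python3 go.py
```

```text
t 23.025 p [ 431.7531 -140.7137   89.1031] yaw -82.19674781791306 z [-0.0005  0.0026 -1.    ] q [-0.4693  0.2937  1.9407  0.0027  0.9088  0.9637] F [-0.5617  1.887   3.3717] M [0.2832 0.4076 0.1252] op 11.944515768535512
```

Emit:
jog_arm --rows '[[[-0.001,0,0.05],[0,0.0002,0],0],[[-0.002,0,0.1],[0,0.0002,0],0]]'

```text
time: 23.28
tcp_pos: [431.7, -140.8, 89.0]
tcp_rot: [[0.999, 0.035, -0.0], [0.035, -0.999, 0.001], [-0.0, -0.001, -1.0]]
wrist_force: [0.3, 1.7, 2.3]
opening: 11.6
```

```bash
python3 go.py
```

```text
t 23.275 p [ 431.7285 -140.7538   89.0442] yaw -87.99638638421705 z [-0.0004  0.0008 -1.    ] q [-0.4679  0.2935  1.9414  0.0006  0.9074  1.0675] F [0.3499 1.6947 2.3206] M [0.0964 0.3329 0.1314] op 11.640536599089915
```

Emit:
jog_arm --rows '[[[-0.001,0,0.05],[0,0.0002,0],0],[[-0.001,0,0.1],[0,0.0002,0],0]]'

```text
time: 23.52
tcp_pos: [431.3, -140.8, 89.0]
tcp_rot: [[0.998, -0.065, -0.001], [-0.065, -0.998, -0.0], [-0.001, 0.0, -1.0]]
wrist_force: [-1.0, 0.8, 3.7]
opening: 11.9
```

```bash
python3 go.py
```

```text
t 23.525 p [ 431.2967 -140.7672   89.0381] yaw -93.75425334158389 z [-0.0011 -0.0002 -1.    ] q [-0.4673  0.2932  1.9419 -0.0008  0.9075  1.1695] F [-0.9781  0.7792  3.6941] M [0.251  0.4165 0.4863] op 11.944228256509767
```

Run:
```python
from h import *
for i in range(3):
    snap('top','t9'); s=status.state(); print(s['time'],s['wrist_torque'],s['wrist_force'],s['tcp_pos'])
```

```text
23.575 [0.3148 0.4131 0.3947] [-1.4886  0.5878  2.8828] [ 431.3163 -140.7788   89.0516]
23.625 [0.2597 0.4482 0.2097] [-2.5984  0.8915  3.6457] [ 431.2955 -140.7519   89.0334]
23.675 [0.2401 0.475  0.1271] [-2.7283  1.4396  4.1606] [ 431.2775 -140.7398   89.042 ]
```

Emit:
jog_arm --rows '[[[0,0,0.03],[0,0,0],0]]'

```text
time: 23.8
tcp_pos: [431.1, -140.7, 89.0]
tcp_rot: [[0.996, -0.094, -0.001], [-0.094, -0.996, -0.0], [-0.001, 0.0, -1.0]]
wrist_force: [-2.5, 0.4, 3.1]
opening: 12.2
```

```bash
python3 go.py
```

```text
t 23.8 p [ 431.1372 -140.7139   89.0105] yaw -95.36846085142082 z [-0.0013 -0.0001 -1.    ] q [-0.4674  0.2931  1.9421 -0.0009  0.9075  1.1977] F [-2.4981  0.4265  3.1489] M [0.2402 0.3049 0.5205] op 12.158929673945973
```

Emit:
jog_arm --rows '[[[0,0,0.03],[0,0,0],0]]'

```text
time: 23.92
tcp_pos: [431.1, -140.7, 89.0]
tcp_rot: [[0.992, -0.124, -0.001], [-0.124, -0.992, -0.0], [-0.001, 0.0, -1.0]]
wrist_force: [-2.1, 0.5, 3.2]
opening: 11.9
```

```bash
python3 go.py
```

```text
t 23.925 p [ 431.0836 -140.6903   89.0208] yaw -97.13971292813575 z [-0.0014 -0.0002 -1.    ] q [-0.4672  0.2931  1.9421 -0.0011  0.9076  1.2288] F [-2.1467  0.4997  3.2219] M [0.3226 0.3343 0.7507] op 11.85227551819296
```

Torque is 0.5 to 0.75 N m with no further sinking, so it is hand-tight. I'll let go and retreat straight up.

Emit:
jog_arm --rows '[[[0,0,0],[0,0,-0.0003],0.1],[[0,0,0],[0,0,-0.0003],0.3],[[0,0,0],[0,0,-0.0003],0.5],[[0,0,0],[0,0,-0.0003],0.5],[[0,0,0],[0,0,-0.0003],0.5],[[0,0,0],[0,0,-0.0003],0.5]]'

```text
time: 24.68
tcp_pos: [431.2, -140.8, 89.4]
tcp_rot: [[0.992, -0.124, -0.001], [-0.124, -0.992, -0.0], [-0.001, 0.0, -1.0]]
wrist_force: [0.2, -0.2, 0.0]
opening: 43.9
```

Emit:
jog_arm --rows '[[[0,0,0],[0,0,-0.01],0.5],[[0,0,0],[0,0,-0.03],0.5],[[0,0,0],[0,0,-0.06],0.5],[[0,0,0],[0,0,-0.1],0.5],[[0,0,0],[0,0,-0.13],0.5],[[0,0,0],[0,0,-0.13],0.5],[[0,0,0],[0,0,-0.13],0.5]]'

```text
time: 25.55
tcp_pos: [430.8, -140.5, 219.0]
tcp_rot: [[0.992, -0.124, -0.002], [-0.124, -0.992, -0.0], [-0.002, 0.0, -1.0]]
wrist_force: [0.1, -0.7, -0.4]
opening: 44.1
```

```bash
python3 go.py
python3 - <<'E'
from h import *
snap('scene','s9')
a=cv2.imread('pics/s9.png')[120:320,180:440];cv2.imwrite('pics/z13.png',cv2.resize(a,None,fx=3,fy=3,interpolation=2))
P=cloud('scene',np.load('pics/s9_d.npy'))
m=(abs(P[:,:,0]-432)<45)&(abs(P[:,:,1]+142)<45)
Q=P[m&(P[:,:,2]>106)&(P[:,:,2]<116)];print('head',len(Q),np.median(Q[:,2]),cv2.minEnclosingCircle(Q[:,:2].astype(np.float32)))
A=np.c_[Q,np.ones(len(Q))];f=np.linalg.lstsq(A[:,[0,1,3]],Q[:,2],rcond=None)[0];print('slope',f)
for b in('s0',):
    pass
for n in('kidney_dish','pot_cream','gauze_pack'):print(n,[(r['rect'],round(r['conf'],2)) for r in find_in('scene',n)][:1])
E
```

```text
t 25.55 p [ 430.8238 -140.4702  219.0071] yaw -97.14892363672477 z [-0.0017 -0.0001 -1.    ] q [-0.4671  0.1231  1.779  -0.0009  1.241   1.2288] F [ 0.0757 -0.7027 -0.435 ] M [0.0323 0.1678 0.004 ] op 44.064803475708906
head 497 109.89566734051095 ((430.8653869628906, -142.5784454345703), 33.634883880615234)
slope [  0.0116   0.0237 108.6352]
kidney_dish [([338.3, 203.7, 67.1, 57.3], 0.6)]
pot_cream []
gauze_pack [([311.2, 343.0, 46.0, 51.3], 0.92)]
```

View pics/z13.png

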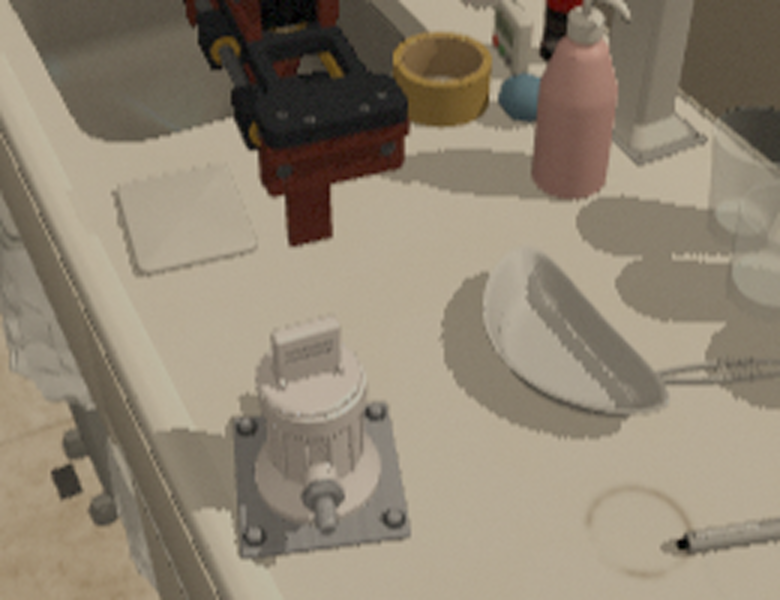

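Run:
```python
from h import *
P=cloud('scene',np.load('pics/s9_d.npy'))
m=(abs(P[:,:,0]-432)<45)&(abs(P[:,:,1]+142)<45)
Q=P[m&(P[:,:,2]>146)&(P[:,:,2]<153)];print(len(Q),cv2.minAreaRect(Q[:,:2].astype(np.float32)),np.median(Q[:,2]))
print(workorder.finish_job())
```

```text
126 ((431.2308044433594, -142.24273681640625), (12.216388702392578, 41.721595764160156), 83.23004150390625) 149.3556297727003
the job is handed in; nothing more can be done
None
```

The filter cartridge is screwed into the housing, with its head home on the rim and hand-tight. I let go of it and handed the job in at about 26 s; no verdict was reported.

- **Pick-up:** My first grasp closed on nothing. The images showed the fingertips about 28 mm above the reported TCP, where the spec puts them 11 mm below it. I corrected for that, gripped the bar (opening 11.7 mm) and carried the cartridge over upright.
- **Starting the thread:** The lugs touched about 14 mm above the rim. Turned the wrong way, they climbed and then dropped about 7 mm into the thread start. While I felt for the seat, the press reached about 11 N, more than the 3 to 5 N advised, and I then eased it off. I saw no sign of crossing, but I could not inspect the thread itself.
- **Screwing in:** I followed the lead clockwise with the press mostly at 0–5 N, rising briefly to about 8 N as the head met the rim. Drag there was 0.1–0.16 N m.
- **Tightening:** The torque jumped to about 0.49 N m and relaxed while I held still. Two more small turns took it to 0.52 and then 0.75 N m, and I stopped there. The last turn may be slightly firmer than needed.
- **Last checks:** After release, the head's top measured about 110 mm. The camera reads about 1.5 mm low, so this matches the expected 111 mm. The bar's angle agreed with the final gripper angle, so it did not slip in the jaws.
- **Other things:** The dish and gauze pack had not moved. The pot was hidden behind the gripper in the last picture, so I could not confirm it, but the arm never went near it.

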